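Empty the weight jar in the tipping stand

TASK

Unscrew the orange cap of the jar in the tipping stand all the way (a bit under a quarter turn anticlockwise), then press the yellow lever right down so that both steel weight balls roll out into the stand's tray. Let the jar swing back upright, screw the orange cap fully closed again and leave the spare jar with the grey cap alone.

Things in the scene. Friction and masses are not known exactly. Their poses are not given: they have to be found in the camera images.
- stand: Grey stand, fixed to the table; origin on the table under the jar's axis, z up, x points from its catch tray towards the jar. Cheeks at y +-48 mm carry the jar's pivot, 120 mm up, along y. Jar clear, 66 mm wide at the mouth. The aluminium tray with black mat is part of the stand: x -185 to -45, y -75 to 75 mm, walls 42 high and 4 thick, mat top 12 mm up.
- cap_grip (a point): Middle of the grip fin on the orange cap, on the jar's axis, 178 mm above the table with the jar upright. The fin is 12 mm thick, 46 mm long, and stands 23 mm high (167 to 190 mm up) on the flat cap, 70 mm across. At cap value q its long side lies at q - 1.4 rad (anticlockwise positive) from the stand's y axis: nearly along the stand's x when closed.
- pour_cap (a joint): Turn of the orange cap, rad: 0 screwed closed (stop), 1.4 fully unscrewed (stop), growing anticlockwise from above. Stays where it is left (friction 0.06 N m). The cap does not come off: unscrewed, its window lies over the slot in the jar's mouth on the tray side and lets the balls pass.
- tipping_jar (a joint): Tip of jar and yellow lever about the pivot, rad: 0 upright (stop), 1.75 tipped (stop), mouth over the tray. The lever, a paddle 6 mm thick, y -142 to -98 mm, reaches 125 mm from the pivot axis on the stand's -x side; at value t it rises 0.838 - t rad above level (48 degrees up at rest, 52 down at the end).
- lever_press (a point): Fixed point on the stand, x -60, y -120 mm, z 191 mm: on the lever's top at rest. Press straight down here with closed fingers, which slide on the paddle; with fingertips 60 mm above the table the jar is tipped and the balls run out within 1 s. A spring and friction resist with under 15 N at 0.1 m/s; the spring rights the jar within 2 s once let go.
- ball_a: Steel weight ball, 14 mm diameter, 12 g, in the jar; origin at its centre
- ball_b: Steel weight ball, 14 mm diameter, 12 g, in the jar; origin at its centre
- spare_jar: Bystander: a loose jar of the same make with a grey cap, standing on the table beside the stand, 72 mm wide and 110 mm high; origin at the centre of its underside. (Also keep clear of the iron gauge, 0.35 m tall, that stands on the table to the robot's right.)

How it is judged:
By the outcome, as a careful person would: the job done as asked, in the order asked, and still so for the second after the job is handed in, with the robot touching nothing.
It also fails if it takes over 58 s, if anything falls off the work surface, if the arm or the gripper's body presses on something with over 40 N, if the wrist force passes 120 N, or if a joint passes its speed limit or range.

ROBOT

A 6-joint arm with a two-finger parallel gripper is mounted at the origin on a cart in front of the work surface, level with it; the furniture and walls round the work are solid. World frame = base frame: x ahead of the robot, y to its left, z up, the work surface at z = 0. Lengths are in m, angles in rad, forces in N, time in s.
With the tool pointing down it reaches from about 0.25 to 0.725 m from the base axis. Payload 4 kg.
Tool frame: the origin (TCP) lies between the finger pads; the fingertips stand 11 mm ahead of it and the grasp point (between the pads) lies 8 mm behind it; z points along the fingers, y is the direction in which the jaws open and shut (so a half turn about z gives the same grasp; the last joint's range is limited). The gripper opens to 85 mm and grips with 20 to 120 N. Pads are 22 mm wide; open, the fingers measure 114 mm over their backs; the gripper's body (76 mm by 85 mm) begins 54 mm behind the grasp point. The pads swing forward as they close: fully open they stand 13 mm farther back than shut.
Start: joints at [1.145, 0.241, 0.005, 1.335, 0, 1.571], TCP at [0.207, 0.455, 0.242] pointing down, gripper open.
Joint ranges: [-2.72, 2.72], [-1.05, 1.87], [-1.09, 1.28], [-1.99, 2.15], [-1.42, 1.44], [-3.14, 3.14]. Speed limits (rad/s): [2.79, 2.79, 3.14, 3.14, 3.14, 3.14].

INTERFACE

Orientations are given as a rotation vector (axis times angle).
In Python, from cell import monitor, vision, ticket gives the robot as it stands. The module is installed in compiled form; this text tells all that it offers.
- The arm moves only by the tool drive_tool, never from a script. Its argument "commands" is text: rows parted by semicolons, each of 6 numbers parted by spaces: the shift along the world's x, y, z as a fraction of full scale, then the turn, a rotation vector about the world's x, y, z as a fraction of full scale. In form: dx dy dz ax ay az; .... A call has 1 to 12 rows; each row is the pose to reach, as a shift and turn from the pose measured when the call began, turning the shorter way round; what a row does not reach only later rows make up. Full scale, the value 1, is 250 mm for a shift and 180 degrees for a turn. A row lasts 1/10 s, in which the tool goes at most 50 mm and 8.59 degrees, less where a joint would pass 70% of its speed; a pose out of reach is approached as far as the arm can. A call with a number of a shift or a turn outside -1 to 1 is refused whole. A call with a gripper value outside its range is refused whole. "claw" is the opening, from -1 (shut) to 1 (fully open), set as the call begins (left out, the last holds). The fingers move at their own pace and stop on an object; "newtons" is the grip in N (left out, the last holds). Time passes only in rows, so rows that repeat a pose let the fingers close. It gives the time, the measured TCP pose, the force and the opening at its end, in the units of the state.
- monitor.sense(): the state, without advancing time (a new reading comes with each control period).
- vision.snapshot(name): name is "scene" or "top" or "wrist"; returns the picture (480x640x3 uint8, blue, green, red); there is no depth.
- vision.camera_model(name): a dict with "intrinsics" (3x3 intrinsics, pixels), "R" (3x3) and "t" (3): a world point X has camera coordinates R X + t; the wrist camera has in their place "hand_eye" (4x4, takes a point from camera to tool coordinates, whose origin is the TCP and whose axes are the flange's). Camera axes: x right, y down, z forward; pixel columns grow to the right and rows downward; lengths in m; the calibration is good to about 2 mm. A picture is of the moment at which its call begins: read the wrist's pose just before it. camera_model takes no time and is no camera call.
- ticket.finish_job(): hands the job in, once; it reports no verdict.
Trained networks look in the newest picture that a camera, given by its name, has taken for a name from the list of things; names that differ only in an ending like _2 or _b are one class to them, and where a whole thing is asked for, a point or a joint stands for the part that bears it (a point fixed in the world has none). Each returns a list of dicts, best first, with "score" (0 to 1); they miss things now and then, are a little off and sometimes report something else, mostly with a low value. They report only what shows in the picture. A call takes as long as a camera call.
- vision.regions_of(camera, query): "mask" (480x640 bool, what is visible of it) and "pixel" ([column, row] in pixels, amid what is visible of it).
- vision.spot_point(camera, query): "pixel" ([column, row] in pixels: a listed point, or the origin of a listed thing).
The state is a dict: "clock": time; "q": joint angles; "dq": joint speeds; "effort": joint torques, N m; "eef_pos": TCP position; "ee_rot": TCP orientation; "contact_force": force on the tool from outside, world axes, zero at the start; "moment": the same for the moment, N m; "gripper_width": finger opening in m.
Only numpy, scipy, OpenCV 4.12 (cv2) and the standard library are available. Lean on these libraries where they do the work, as an engineer would, in place of code of your own. Each camera call takes 0.05 s, during which the arm holds its last target. There are 200 camera calls.

## Working session

There is one attempt and no reset: what is moved stays moved. The work goes in short steps, Python scripts to look and compute and a tool call to move; the robot and the scene stay as the last step left them, time stands still between calls to the robot, and variables do not carry over. Pictures are saved under pics/ and viewed, about 8 in all and at most 12, crops included, and the job is handed in when it is done.

Besides the shell and the picture viewer there is one more tool, called after ">>>" by a JSON object that holds its "name" and its "arguments", one argument or row to a line. drive_tool: Moves the arm, as the interface text tells. Its arguments: {"type":"object","properties":{"commands":{"type":"string"},"claw":{"type":"number"},"newtons":{"type":"number"}},"required":["commands"]}

```bash
mkdir -p pics
cat > h.py <<'E'
from cell import monitor, vision, ticket
import numpy as np, cv2
def ray(cam,px):
    m=vision.camera_model(cam);K=np.array(m["intrinsics"]);R=np.array(m["R"]);t=np.array(m["t"])
    d=R.T@np.linalg.solve(K,[px[0],px[1],1.]);return -R.T@t,d
def onz(cam,px,z):
    c,d=ray(cam,px);return c+d*(z-c[2])/d[2]
def tri(a,b):
    A=np.zeros((3,3));v=np.zeros(3)
    for c,d in (a,b):
        d=d/np.linalg.norm(d);P=np.eye(3)-np.outer(d,d);A+=P;v+=P@c
    return np.linalg.solve(A,v)
def proj(cam,X):
    m=vision.camera_model(cam);p=np.array(m["intrinsics"])@(np.array(m["R"])@X+np.array(m["t"]));return p[:2]/p[2]
E
python3 - <<'E'
from h import *
s=monitor.sense();print(s["clock"],s["eef_pos"],s["ee_rot"],s["q"],s["gripper_width"])
ims=[]
for c in("scene","top"):
    im=vision.snapshot(c);cv2.imwrite(f"pics/{c}0.png",im)
    print(c,"cam at",ray(c,[320,240])[0])
    for n in("stand","cap_grip","lever_press","spare_jar","ball_a"):
        print(n,[(np.round(d["pixel"],1).tolist(),round(float(d["score"]),2)) for d in vision.spot_point(c,n)[:3]])
E
```

```text
0.0 [0.20626459 0.45479632 0.24141356] [-0.6637379  -3.07025316  0.00322003] [ 1.14502678e+00  2.41399414e-01  3.70811223e-03  1.33519610e+00
 -2.99490427e-05  1.57084089e+00] 0.08561425727785225
scene cam at [-0.01266482 -0.2295903   0.63651429]
stand [([338.3, 301.9], 0.77)]
cap_grip [([342.8, 228.4], 0.61)]
lever_press [([380.7, 268.7], 0.79)]
spare_jar [([239.9, 255.5], 0.63)]
ball_a []
top cam at [0.37628238 0.1433388  1.1287559 ]
stand [([337.8, 239.2], 0.96)]
cap_grip [([337.6, 216.6], 0.76)]
lever_press [([407.9, 261.3], 0.64)]
spare_jar [([203.2, 246.6], 0.67)]
ball_a []
```

View pics/scene0.png

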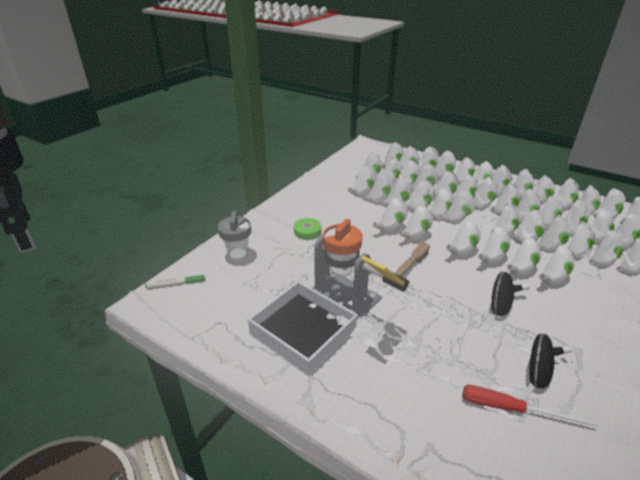

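View pics/top0.png

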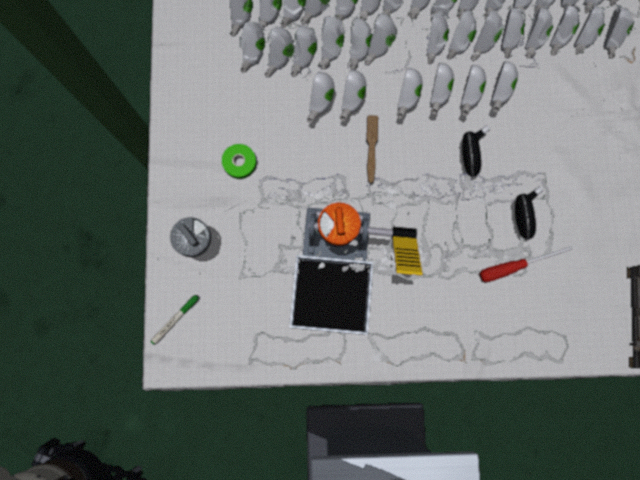

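The scene picture shows the tipping stand with its orange cap at (342,235), the yellow lever at (385,272) and the tray at (303,325). The spare grey-capped jar is at (236,240). In the top view the cap is at (340,222), the lever paddle at (406,252), the tray at (331,294) and the spare jar at (190,237).

Run:
```python
from h import *
det={}
for n,a,b in (("stand",[338.3,301.9],[337.8,239.2]),("cap_grip",[342.8,228.4],[337.6,216.6]),("lever",[380.7,268.7],[407.9,261.3])):
    z={"stand":0,"cap_grip":.178,"lever":.191}[n]
    print(n,tri(ray("scene",a),ray("top",b)).round(4),onz("scene",a,z).round(4),onz("top",b,z).round(4))
im=cv2.imread("pics/top0.png")
for n in ("stand","cap_grip"):
    vision.snapshot("top"); r=vision.regions_of("top",n)
    for d in r[:2]: print(n,d["pixel"],d["score"],d["mask"].sum())
# mat: dark quad
reg=(im.max(2)<30).astype(np.uint8);reg[:250]=0;reg[345:]=0;reg[:,:270]=0;reg[:,400:]=0
cs,_=cv2.findContours(reg,0,2);c=max(cs,key=cv2.contourArea);rc=cv2.minAreaRect(c);bx=cv2.boxPoints(rc);print("mat box",bx.tolist(),cv2.contourArea(c))
W=np.array([onz("top",p,.012) for p in bx]);print(W.round(4),W.mean(0), [np.degrees(np.arctan2(*(W[(i+1)%4]-W[i])[1::-1])) for i in range(4)],[np.linalg.norm(W[(i+1)%4]-W[i]) for i in range(4)])
for c in("top","scene"):
    i2=cv2.imread(f"pics/{c}0.png"); 
    cv2.imwrite(f"pics/{c}c.png",cv2.resize(i2[195:340,280:440] if c=="top" else i2[200:375,230:430],None,fx=3.5,fy=3.5,interpolation=cv2.INTER_CUBIC))
```

```text
stand [ 0.571   0.096  -0.0038] [0.565  0.0965 0.    ] [0.5725 0.0935 0.    ]
cap_grip [0.5815 0.101  0.1726] [0.5737 0.0979 0.178 ] [0.581  0.1004 0.178 ]
lever [ 0.4996 -0.0156  0.1847] [ 0.4927 -0.0188  0.191 ] [ 0.4986 -0.0143  0.191 ]
stand [336.7, 269.3] 0.64 10194
cap_grip [342.0, 222.3] 0.56 1154
mat box [[293.5737609863281, 323.6885070800781], [299.3688659667969, 259.9425964355469], [368.7950744628906, 266.2540588378906], [362.9999694824219, 329.9999694824219]] 4014.0
[[0.4051 0.1859 0.012 ]
 [0.5304 0.1719 0.012 ]
 [0.5141 0.0341 0.012 ]
 [0.3892 0.0507 0.012 ]] [0.45971371 0.11065681 0.012     ] [np.float64(-6.3565211341044785), np.float64(-96.75435014966264), np.float64(172.42371762804143), np.float64(83.2766630437804)] [np.float64(0.12608376152624462), np.float64(0.13883688563353164), np.float64(0.12601999129911362), np.float64(0.13615371118173739)]
```

View pics/topc.png

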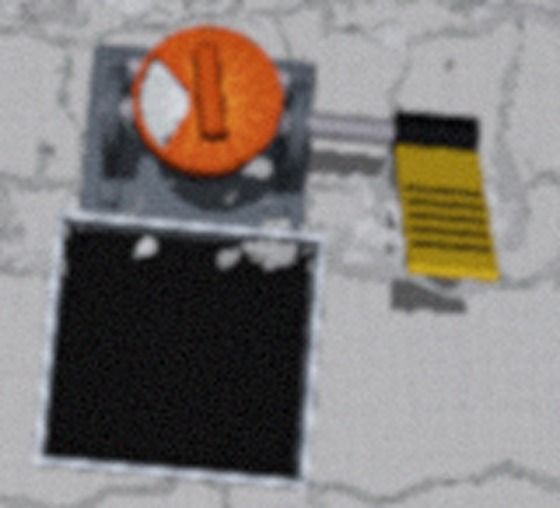

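The crop shows the cap closed, with its window on the +y side. The fin runs from (205,40) to (215,138) in the crop, and the outer tray corners are at (65,215), (325,238), (303,480) and (40,462).

Run:
```python
from h import *
f=lambda p:np.array(p)/3.5+[280-.36,195-.36]
T=np.array([onz("top",f(p),.042)[:2] for p in ((65,215),(325,238),(303,480),(40,462))]);
S=np.array([[-.045,.075],[-.045,-.075],[-.185,-.075],[-.185,.075]])
def fit(S,T):
    a=S-S.mean(0);b=T-T.mean(0);H=a.T@b;th=np.arctan2(H[0,1]-H[1,0],H[0,0]+H[1,1])
    R=np.array([[np.cos(th),-np.sin(th)],[np.sin(th),np.cos(th)]]);return th,T.mean(0)-R@S.mean(0),R
th,o,R=fit(S,T);print("yaw",np.degrees(th),"origin",o,"res",(T-(S@R.T+o)).round(4).tolist())
fa,fb=[onz("top",f(p),.19)[:2] for p in((205,40),(215,138))];print("fin",(fa+fb)/2,np.degrees(np.arctan2(*(fa-fb)[::-1])),np.linalg.norm(fa-fb))
print("cap disc",onz("top",f((208,102)),.166))
fx=lambda p:R@np.array(p)+o
print("lever_press",fx((-.06,-.12)))
# check by reprojection in both pics
for c in("top","scene"):
    im=cv2.imread(f"pics/{c}0.png")
    for X in [(-.045,.075,.042),(-.045,-.075,.042),(-.185,-.075,.042),(-.185,.075,.042),(0,0,.19),(-.06,-.12,.191),(-.0836,-.098,.213),(-.0836,-.142,.213)]:
        p=proj(c,np.array([*fx(X[:2]),X[2]]));cv2.circle(im,tuple(np.round(p*8).astype(int).tolist()),8,(255,0,255),-1,shift=3)
    sub=im[195:340,280:440] if c=="top" else im[205:375,235:425]
    cv2.imwrite(f"pics/{c}o.png",cv2.resize(sub,(560,508),interpolation=cv2.INTER_CUBIC))
a,b=[cv2.imread(f"pics/{c}o.png") for c in("top","scene")];cv2.imwrite("pics/o.png",cv2.resize(np.hstack([a,b]),(800,363)))
```

```text
yaw -6.612842213090924 origin [0.57310241 0.09666525] res [[-0.0031, -0.0031], [-0.0025, 0.0022], [0.0046, 0.0037], [0.001, -0.0028]]
fin [0.57240193 0.0976716 ] 3.8024490864666105 0.048730071658165834
cap disc [0.57074321 0.09771005 0.166     ]
lever_press [ 0.49968242 -0.0156268 ]
```

View pics/o.png

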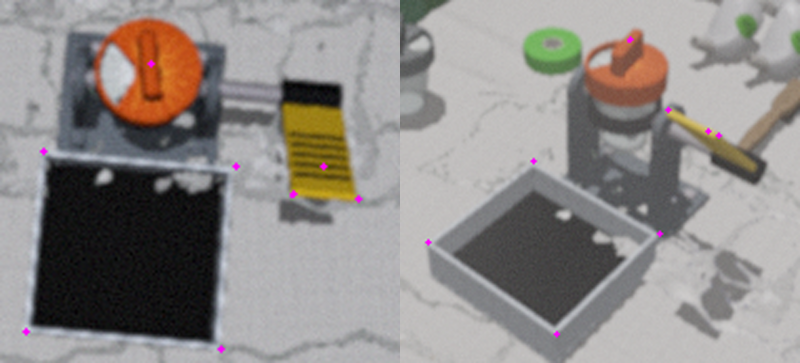

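The reprojection agrees in both views. The stand origin is about (0.573, 0.097) with a yaw of −6.5°, and the closed fin lies at about 3.5° from world x.

>>> {"name": "drive_tool", "arguments": {
  "commands": "0 0 0.2 0 0 0;0.36 -0.36 0.2 0 0 0.08;0.72 -0.72 0.2 0 0 0.155;0.72 -0.72 0.2 0 0 0.155;0.72 -0.72 0.2 0 0 0.155;0.72 -0.72 0.2 0 0 0.155;0.72 -0.72 0.2 0 0 0.155;0.72 -0.72 0.2 0 0 0.155;0.72 -0.72 0.2 0 0 0.155;0.72 -0.72 0.2 0 0 0.155",
  "claw": 1,
  "newtons": 40
}}

```text
clock: 1.8
eef_pos: [0.386, 0.276, 0.2923]
ee_rot: [0.098, -3.14, -0.0]
contact_force: [-0.7, -0.7, 0.4]
gripper_width: 0.0853
```

>>> {"name": "drive_tool", "arguments": {
  "commands": "0.744 -0.716 -0.1 0 0 0;0.744 -0.716 -0.1 0 0 0;0.744 -0.716 -0.1 0 0 0;0.744 -0.716 -0.1 0 0 0;0.744 -0.716 -0.1 0 0 0;0.744 -0.716 -0.1 0 0 0;0.744 -0.716 -0.1 0 0 0;0.744 -0.716 -0.1 0 0 0"
}}

```text
clock: 2.6
eef_pos: [0.5711, 0.0985, 0.2673]
ee_rot: [0.101, -3.139, -0.001]
contact_force: [0.8, 1.0, -0.2]
gripper_width: 0.0853
```

Run:
```python
from h import *
from scipy.spatial.transform import Rotation as Ro
s=monitor.sense();im=vision.snapshot("wrist");cv2.imwrite("pics/w1.png",im)
print(s["eef_pos"],s["ee_rot"],s["q"])
m=vision.camera_model("wrist");K=np.array(m["intrinsics"]);H=np.array(m["hand_eye"])
R=Ro.from_rotvec(s["ee_rot"]).as_matrix();p=np.array(s["eef_pos"])
for d in vision.spot_point("wrist","cap_grip")[:2]:
    r=R@H[:3,:3]@np.linalg.solve(K,[*d["pixel"],1]);c=R@H[:3,3]+p
    print(d["pixel"],d["score"],c+r*(.178-c[2])/r[2])
X=[(0.572,.097,.190)]
for x in X:
    v=H[:3,:3].T@(R.T@(np.array(x)-p)-H[:3,3]);print("proj",(K@v)[:2]/v[2])
```

```text
[0.5711009  0.09850866 0.26729328] [ 1.00730060e-01 -3.13874939e+00 -1.28231607e-03] [1.70314722e-01 3.95451053e-01 2.86168980e-01 1.46261710e+00
 9.77959531e-04 1.06151367e-01]
[320.9, 259.1] 0.86 [0.57347985 0.10009853 0.178     ]
proj [315.83869104 262.52105634]
```

View pics/w1.png

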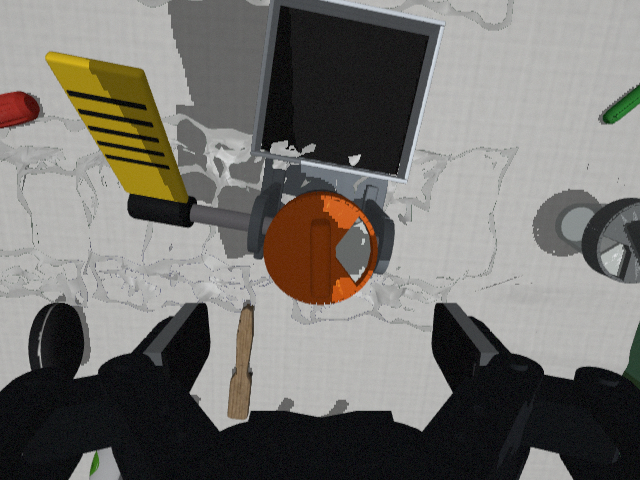

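The wrist view shows the fin vertical at (320,255), aligned between the fingers. I'll descend now.

>>> {"name": "drive_tool", "arguments": {
  "commands": "0.008 0 -0.1 0 0 0;0.008 0 -0.2 0 0 0;0.008 0 -0.27 0 0 0;0.008 0 -0.31 0 0 0;0.008 0 -0.34 0 0 0;0.008 0 -0.34 0 0 0;0.008 0 -0.34 0 0 0;0.008 0 -0.34 0 0 0"
}}

```text
clock: 3.5
eef_pos: [0.5736, 0.099, 0.1841]
ee_rot: [-0.102, 3.138, 0.002]
contact_force: [0.5, 0.8, -0.8]
gripper_width: 0.0856
```

>>> {"name": "drive_tool", "arguments": {
  "commands": "0 0 0 0 0 0;0 0 0 0 0 0;0 0 0 0 0 0;0 0 0 0 0 0;0 0 0 0 0 0;0 0 0 0 0 0;0 0 0 0 0 0;0 0 0 0 0 0;0 0 0 0 0 0;0 0 0 0 0 0",
  "claw": -1,
  "newtons": 40
}}

```text
clock: 4.5
eef_pos: [0.5736, 0.0986, 0.1842]
ee_rot: [-0.102, 3.138, 0.0]
contact_force: [-0.6, -4.0, 2.9]
gripper_width: 0.0108
```

>>> {"name": "drive_tool", "arguments": {
  "commands": "0 0 0 0 0 0.045;0 0 0 0 0 0.09;0 0 0 0 0 0.135;0 0 0 0 0 0.18;0 0 0 0 0 0.225;0 0 0 0 0 0.27;0 0 0 0 0 0.315;0 0 0 0 0 0.36;0 0 0 0 0 0.4;0 0 0 0 0 0.43;0 0 0 0 0 0.45;0 0 0 0 0 0.46"
}}

```text
clock: 5.7
eef_pos: [0.5726, 0.0996, 0.1842]
ee_rot: [-2.152, 2.286, 0.007]
contact_force: [-3.4, 0.4, 3.0]
gripper_width: 0.011
```

>>> {"name": "drive_tool", "arguments": {
  "commands": "0 0 0 0 0 0.008;0 0 0 0 0 0.008;0 0 0 0 0 0.008"
}}

```text
clock: 6.0
eef_pos: [0.5726, 0.0996, 0.1843]
ee_rot: [-2.179, 2.261, 0.008]
contact_force: [-1.6, 0.0, 2.5]
gripper_width: 0.0108
```

Run:
```python
from h import *
s=monitor.sense();print({k:np.round(v,3).tolist() for k,v in s.items()})
from scipy.spatial.transform import Rotation as Ro
y=Ro.from_rotvec(s["ee_rot"]).as_matrix()[:,1];print(np.degrees(np.arctan2(y[1],y[0])))
```

```text
{'clock': 6.0, 'q': [0.17, 0.431, 0.124, 1.265, 0.005, -1.364], 'dq': [-0.001, 0.001, -0.0, 0.001, -0.003, -0.005], 'effort': [1.438, -44.486, 24.714, -0.656, 0.156, -1.216], 'eef_pos': [0.573, 0.1, 0.184], 'ee_rot': [-2.179, 2.261, 0.008], 'contact_force': [-1.562, 0.018, 2.499], 'moment': [-0.165, 0.401, -1.279], 'gripper_width': 0.011}
177.8871254271136
```

The z moment of −1.28 N·m shows the cap is against the open stop. I'll release it, rise and look.

>>> {"name": "drive_tool", "arguments": {
  "commands": "0 0 0 0 0 0;0 0 0 0 0 0;0 0 0 0 0 0;0 0 0 0 0 0;0 0 0 0 0 0;0 0 0 0 0 0;0 0 0.1 0 0 0;0 0 0.25 0 0 0;0 0 0.4 0 0 0;0 0 0.4 0 0 0;0 0 0.4 0 0 0",
  "claw": 1
}}

```text
clock: 7.1
eef_pos: [0.5732, 0.0997, 0.2854]
ee_rot: [-2.177, 2.259, 0.005]
contact_force: [-0.4, 1.0, -1.0]
gripper_width: 0.0855
```

Run:
```python
from h import *
s=monitor.sense();print(s["eef_pos"],s["ee_rot"]);cv2.imwrite("pics/w2.png",vision.snapshot("wrist"))
```

```text
[0.57324671 0.09971593 0.28544379] [-2.17737791  2.25892841  0.00520245]
```

View pics/w2.png

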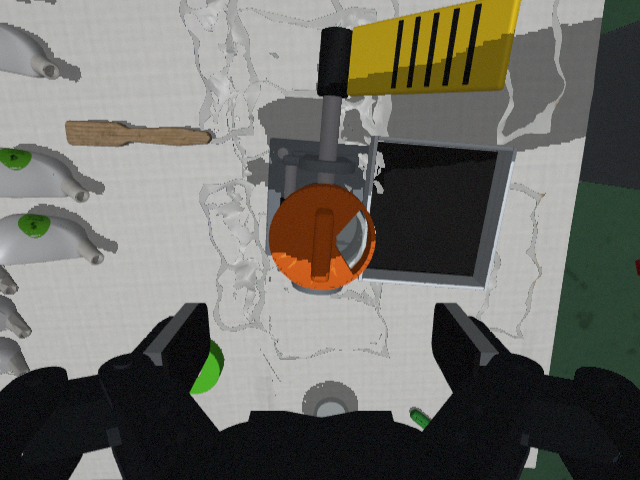

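The wrist view confirms the window now faces the tray at (350,240). Next I'll shut the fingers and go above the lever.

>>> {"name": "drive_tool", "arguments": {
  "commands": "-0.1 -0.15 0 0 0 -0.045;-0.2 -0.3 0 0 0 -0.09;-0.294 -0.457 0 0 0 -0.135;-0.294 -0.457 0 0 0 -0.18;-0.294 -0.457 0 0 0 -0.225;-0.294 -0.457 0 0 0 -0.27;-0.294 -0.457 0 0 0 -0.315;-0.294 -0.457 0 0 0 -0.36;-0.294 -0.457 0 0 0 -0.405;-0.294 -0.457 0 0 0 -0.45;-0.294 -0.457 0 0 0 -0.495;-0.294 -0.457 0 0 0 -0.524",
  "claw": -1
}}

```text
clock: 8.35
eef_pos: [0.4979, -0.0146, 0.2819]
ee_rot: [0.183, 3.135, 0.004]
contact_force: [0.1, -0.4, -0.8]
gripper_width: 0.0005
```

>>> {"name": "drive_tool", "arguments": {
  "commands": "0 0 0 0 0 0;0 0 0 0 0 0;0 0 0 0 0 0;0 0 0 0 0 0"
}}

```text
clock: 8.75
eef_pos: [0.4978, -0.0146, 0.2816]
ee_rot: [0.182, 3.136, 0.003]
contact_force: [0.2, 0.3, -0.9]
gripper_width: -0.0001
```

Run:
```python
from h import *
s=monitor.sense();print(s["eef_pos"],s["ee_rot"],s["q"])
from scipy.spatial.transform import Rotation as Ro
y=Ro.from_rotvec(s["ee_rot"]).as_matrix()[:,1];print(np.degrees(np.arctan2(y[1],y[0])))
```

```text
[ 0.49779476 -0.01463919  0.28160406] [0.18202937 3.13605541 0.00349189] [-0.03070077  0.22310464  0.08419824  1.4315725   0.00221535  0.08525758]
83.35610419214379
```

>>> {"name": "drive_tool", "arguments": {
  "commands": "0.008 0 -0.1 0 0 0;0.008 0 -0.2 0 0 0;0.008 0 -0.26 0 0 0;0.008 0 -0.3 0 0 0;0.008 0 -0.34 0 0 0;0.008 0 -0.38 0 0 0;0.008 0 -0.42 0 0 0;0.008 0 -0.46 0 0 0;0.008 0 -0.5 0 0 0;0.008 0 -0.54 0 0 0"
}}

```text
clock: 9.75
eef_pos: [0.4992, -0.0146, 0.1459]
ee_rot: [-0.182, -3.136, -0.004]
contact_force: [-2.7, 0.4, 4.5]
gripper_width: 0.0001
```

>>> {"name": "drive_tool", "arguments": {
  "commands": "0 0 -0.04 0 0 0;0 0 -0.08 0 0 0;0 0 -0.12 0 0 0;0 0 -0.16 0 0 0;0 0 -0.2 0 0 0;0 0 -0.24 0 0 0;0 0 -0.27 0 0 0;0 0 -0.3 0 0 0;0 0 -0.3 0 0 0;0 0 -0.3 0 0 0;0 0 -0.3 0 0 0;0 0 -0.3 0 0 0"
}}

```text
clock: 10.95
eef_pos: [0.4976, -0.0145, 0.0701]
ee_rot: [-0.182, -3.132, -0.004]
contact_force: [-3.7, -0.2, -0.6]
gripper_width: 0.0001
```

>>> {"name": "drive_tool", "arguments": {
  "commands": "0 0 -0.004 0 0 0;0 0 -0.004 0 0 0;0 0 -0.004 0 0 0;0 0 -0.004 0 0 0;0 0 -0.004 0 0 0;0 0 -0.004 0 0 0;0 0 -0.004 0 0 0;0 0 -0.004 0 0 0;0 0 -0.004 0 0 0;0 0 -0.004 0 0 0"
}}

```text
clock: 11.95
eef_pos: [0.4981, -0.0145, 0.0694]
ee_rot: [-0.182, -3.133, -0.004]
contact_force: [-0.5, -0.6, 4.1]
gripper_width: -0.0001
```

Run:
```python
from h import *
a=vision.snapshot("scene");b=vision.snapshot("top")
print([(d["pixel"],d["score"]) for d in vision.spot_point("top","ball_a")])
r=lambda i:cv2.resize(i,(400,360),interpolation=cv2.INTER_CUBIC)
cv2.imwrite("pics/tip.png",np.hstack([r(a[200:380,230:430]),r(b[190:340,275:440])]))
```

```text
[([325.9, 290.3], 0.59), ([332.6, 296.0], 0.41)]
```

View pics/tip.png

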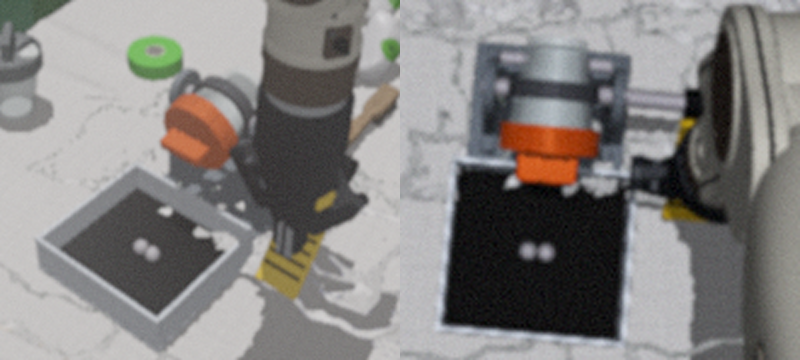

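Both balls lie in the tray, at (140,247) and (152,253) in the left crop, and the jar is tipped. I'll let the lever up.

>>> {"name": "drive_tool", "arguments": {
  "commands": "0 0 0.05 0 0 0;0 0 0.1 0 0 0;0 0 0.15 0 0 0;0 0 0.2 0 0 0;0 0 0.25 0 0 0;0 0 0.32 0 0 0;0 0 0.4 0 0 0;0 0 0.5 0 0 0;0 0 0.62 0 0 0;0 0 0.74 0 0 0;0 0 0.86 0 0 0;0 0 0.86 0 0 0"
}}

```text
clock: 13.3
eef_pos: [0.5, -0.0145, 0.2882]
ee_rot: [0.182, 3.132, 0.004]
contact_force: [-0.2, 0.3, 0.5]
gripper_width: -0.0001
```

>>> {"name": "drive_tool", "arguments": {
  "commands": "0.1 0.15 0 0 0 0.045;0.2 0.3 0 0 0 0.09;0.292 0.454 0 0 0 0.135;0.292 0.454 0 0 0 0.18;0.292 0.454 0 0 0 0.225;0.292 0.454 0 0 0 0.27;0.292 0.454 0 0 0 0.315;0.292 0.454 0 0 0 0.36;0.292 0.454 0 0 0 0.405;0.292 0.454 0 0 0 0.45;0.292 0.454 0 0 0 0.5;0.292 0.454 0 0 0 0.5",
  "claw": 1
}}

```text
clock: 14.5
eef_pos: [0.5727, 0.0989, 0.2866]
ee_rot: [2.089, -2.346, -0.01]
contact_force: [0.5, 0.4, 1.0]
gripper_width: 0.0855
```

>>> {"name": "drive_tool", "arguments": {
  "commands": "0 0 0 0 0 0;0 0 0 0 0 0;0 0 0 0 0 0;0 0 0 0 0 0;0 0 0 0 0 0;0 0 0 0 0 0;0 0 0 0 0 0;0 0 0 0 0 0;0 0 0 0 0 0;0 0 0 0 0 0"
}}

```text
clock: 15.5
eef_pos: [0.5727, 0.0989, 0.2866]
ee_rot: [2.089, -2.346, -0.009]
contact_force: [0.6, -0.0, -0.3]
gripper_width: 0.0853
```

Run:
```python
from h import *
from scipy.spatial.transform import Rotation as Ro
s=monitor.sense();im=vision.snapshot("wrist");cv2.imwrite("pics/w3.png",im)
R=Ro.from_rotvec(s["ee_rot"]).as_matrix();p=np.array(s["eef_pos"]);print(p,np.degrees(np.arctan2(R[1,1],R[0,1])))
m=vision.camera_model("wrist");K=np.array(m["intrinsics"]);H=np.array(m["hand_eye"])
for d in vision.spot_point("wrist","cap_grip")[:2]:
    r=R@H[:3,:3]@np.linalg.solve(K,[*d["pixel"],1]);c=R@H[:3,3]+p
    print(d["pixel"],d["score"],c+r*(.178-c[2])/r[2])
```

```text
[0.57270771 0.09890944 0.28664933] 173.3692432394638
[316.7, 247.8] 0.82 [0.57468096 0.10107796 0.178     ]
```

View pics/w3.png

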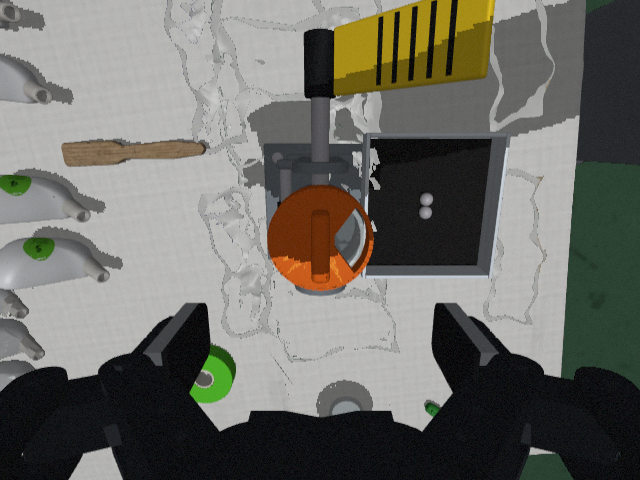

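The jar is upright again, the fin sits aligned at (320,245), and both balls are in the tray at (426,205). I'll descend and grip.

>>> {"name": "drive_tool", "arguments": {
  "commands": "0.002 0 -0.1 0 0 0;0.002 0 -0.2 0 0 0;0.002 0 -0.29 0 0 0;0.002 0 -0.35 0 0 0;0.002 0 -0.39 0 0 0;0.002 0 -0.412 0 0 0;0.002 0 -0.412 0 0 0;0.002 0 -0.412 0 0 0"
}}

```text
clock: 16.4
eef_pos: [0.5737, 0.099, 0.1845]
ee_rot: [-2.089, 2.346, 0.008]
contact_force: [0.2, -0.4, 0.6]
gripper_width: 0.0856
```

>>> {"name": "drive_tool", "arguments": {
  "commands": "0 0 0 0 0 0;0 0 0 0 0 0;0 0 0 0 0 0;0 0 0 0 0 0;0 0 0 0 0 0;0 0 0 0 0 0;0 0 0 0 0 0;0 0 0 0 0 0;0 0 0 0 0 0",
  "claw": -1
}}

```text
clock: 17.3
eef_pos: [0.5729, 0.0991, 0.1847]
ee_rot: [2.089, -2.346, -0.01]
contact_force: [-5.5, -0.2, 4.3]
gripper_width: 0.0107
```

>>> {"name": "drive_tool", "arguments": {
  "commands": "0 0 0 0 0 -0.045;0 0 0 0 0 -0.09;0 0 0 0 0 -0.135;0 0 0 0 0 -0.18;0 0 0 0 0 -0.225;0 0 0 0 0 -0.27;0 0 0 0 0 -0.315;0 0 0 0 0 -0.36;0 0 0 0 0 -0.4;0 0 0 0 0 -0.43;0 0 0 0 0 -0.45;0 0 0 0 0 -0.465"
}}

```text
clock: 18.5
eef_pos: [0.5732, 0.0984, 0.1848]
ee_rot: [0.009, 3.137, 0.005]
contact_force: [-1.7, -2.4, 3.4]
gripper_width: 0.0114
```

>>> {"name": "drive_tool", "arguments": {
  "commands": "0 0 0 0 0 -0.008;0 0 0 0 0 -0.008;0 0 0 0 0 -0.008"
}}

```text
clock: 18.8
eef_pos: [0.5732, 0.0984, 0.1848]
ee_rot: [0.046, 3.136, 0.004]
contact_force: [-1.8, -0.6, 2.9]
gripper_width: 0.011
```

Run:
```python
from h import *
s=monitor.sense();print({k:np.round(v,3).tolist() for k,v in s.items() if k in("eef_pos","moment","contact_force","gripper_width")})
from scipy.spatial.transform import Rotation as Ro
y=Ro.from_rotvec(s["ee_rot"]).as_matrix()[:,1];print(np.degrees(np.arctan2(y[1],y[0])))
```

```text
{'eef_pos': [0.573, 0.098, 0.185], 'contact_force': [-1.846, -0.55, 2.882], 'moment': [-0.331, 0.499, 1.232], 'gripper_width': 0.011}
88.32469251356586
```

The z moment of +1.23 N·m shows the cap is against the closed stop. Release, rise and check.

>>> {"name": "drive_tool", "arguments": {
  "commands": "0 0 0 0 0 0;0 0 0 0 0 0;0 0 0 0 0 0;0 0 0 0 0 0;0 0 0 0 0 0;0 0 0 0 0 0;0 0 0.1 0 0 0;0 0 0.25 0 0 0;0 0 0.4 0 0 0;0 0 0.4 0 0 0;0 0 0.4 0 0 0;0 0 0.4 0 0 0",
  "claw": 1
}}

```text
clock: 20.0
eef_pos: [0.5727, 0.0983, 0.2837]
ee_rot: [0.046, 3.138, 0.004]
contact_force: [-0.0, -0.8, -0.2]
gripper_width: 0.0854
```

Run:
```python
from h import *
s=monitor.sense();print(s["eef_pos"],s["clock"],s["contact_force"]);cv2.imwrite("pics/w4.png",vision.snapshot("wrist"))
```

```text
[0.57268446 0.09829781 0.28365065] 20.0 [-0.01148327 -0.76822372 -0.17950005]
```

View pics/w4.png

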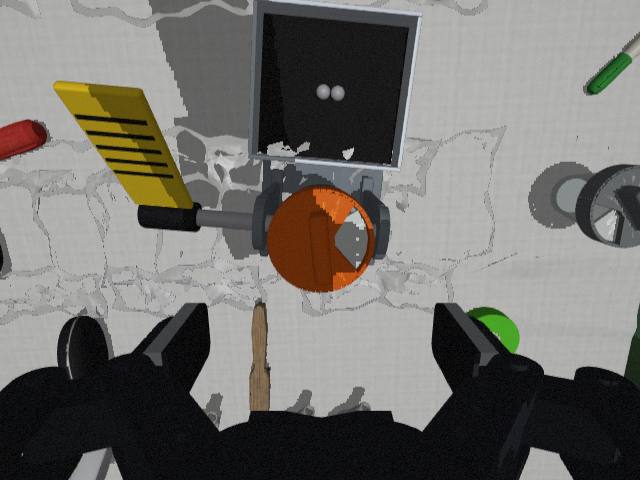

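```bash
python3 -c "
from h import *
print(ticket.finish_job())"
```

```text
the job is handed in; nothing more can be done
None
```

I unscrewed the orange cap to its open stop, pressed the lever right down so both balls rolled into the tray, and let the jar swing back upright. Then I screwed the cap back to its closed stop and handed the job in at about 20 s of the 58 s allowed.

- **Cap:** the wrist moment showed the cap hard against each stop, −1.28 N·m when opening and +1.23 N·m when closing. In the last picture the window is back on the side it started on, and the fin lies about 5° off the tool, as expected from overturning it slightly past the stop.
- **Balls and jar:** the last wrist picture shows both balls in the tray and the jar upright.
- **Spare jar:** I did not touch it, and it looks undisturbed.
- **Arm:** it was clear of everything at hand-in, with the gripper open above the cap and about 0 N on the wrist. The wrist force readings I saw stayed under 8 N.

No check failed. The cap and fin position estimates differed by up to a few millimetres between cameras, which did not affect the grasps.

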